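# Clear the drawing die and dowel the die buttons

### The arm

A 6-joint arm with a two-finger parallel gripper is mounted at the origin on the work surface. World frame = base frame: x ahead of the robot, y to its left, z up, the work surface at z = 0. Lengths are in m, angles in rad, forces in N, time in s.
With the tool pointing down it reaches from about 0.35 to 0.975 m from the base axis. Payload 17.4 kg.
Tool frame: the origin (TCP) lies on the centre line of the jaws, within the pads' length; the fingertips stand 17 mm ahead of it and the grasp point (between the pads) lies 2 mm behind it; z points along the fingers, y is the line along which they close (so a half turn about z gives the same grasp; the last joint's range is limited). The gripper opens to 85 mm and grips with 20 to 120 N. Pads are 22 mm wide; open, the fingers measure 114 mm over their backs; the gripper's body (76 mm by 85 mm) begins 54 mm behind the grasp point. The pads swing forward as they close: fully open they stand 13 mm farther back than shut.
Start: joints at [1.117, 0.116, 1.442, -0, 1.584, -0.038], TCP at [0.273, 0.617, 0.248] pointing down, gripper open.
Joint ranges: [-2.83, 2.83], [-0.83, 2.19], [0.07, 2.5], [-1.14, 4.28], [0.01, 3], [-2.97, 2.97]. Speed limits (rad/s): [1.89, 1.89, 2.22, 3.14, 3.14, 3.14].

### API

Orientations are given as [roll, pitch, yaw] about the fixed x, y, z axes, in that order (R = Rz(yaw) Ry(pitch) Rx(roll)).
In Python, from cell import robot gives the robot as it stands. The module is installed in compiled form; this text tells all that it offers.
- The arm moves only by the shell command python3 -m inch 'ROWS' [OPENING] [FORCE]. ROWS is JSON, a list of rows, each a list of 2 entries, a list of its own where there are three numbers: the shift along the tool's x, y, z in m, then the turn, a rotation vector about the tool's x, y, z in degrees. In form: [[[dx, dy, dz], [rx, ry, rz]], ...]. A call has 1 to 5 rows; each row shifts and turns the commanded pose from where the row before left it, along the tool's axes as they then stand; what a row does not reach is not made up. A row lasts 1/8 s, in which the tool goes at most 62.5 mm and 10.7 degrees, less where a joint would pass 70% of its speed; a pose out of reach is approached as far as the arm can. A call is refused whole if a number of a shift passes 0.0625 or a number of a turn 10.7, either way. A call with a gripper value outside its range is refused whole. OPENING is the opening, from -1 (shut) to 1 (fully open), set as the call begins (- or left out, the last holds). The fingers move at their own pace and stop on an object; FORCE is the grip in N (left out, the last holds). Time passes only in rows, so rows that do not move let the fingers close. It gives the time, the measured TCP pose, the force, the opening and the grip force at its end, in the units of the state.
- robot.observe(): the state, without advancing time (a new reading comes with each control period).
- robot.snapshot(name): name is "scene" or "top" or "wrist"; returns (picture, depth): 400x640x3 uint8, red, green, blue; 400x640 float32, m along the optical axis (not along the pixel's ray), 0 where there is no reading.
- robot.camera_model(name): a dict with "fov_y" (degrees; the focal length in pixels is half the picture's height over the tangent of half this angle, whatever the lens; pixels are square), "cx", "cy" (the principal point, pixels), "rvec" (rotation vector, rad) and "tvec" (3), from world to camera coordinates, as OpenCV has them. Camera axes: x right, y down, z forward; pixel columns grow to the right and rows downward; lengths in m; the calibration is good to about 2 mm. A picture is of the moment at which its call begins: read the wrist's pose just before it. camera_model takes no time and is no camera call; for the wrist camera it gives the pose at the moment of the call.
- robot.finish_job(): hands the job in; it is judged then, once.
The state is a dict: "time": time; "qpos": joint angles; "dq": joint speeds; "tau": joint torques, N m; "position": TCP position; "tcp_rot": TCP orientation; "ft_force": force on the tool from outside, world axes, zero at the start; "ft_torque": the same for the moment, N m; "finger_gap": finger opening in m; "grasp_force": force on a finger pad.
Only numpy, scipy, OpenCV 4.12 (cv2) and the standard library are available. Lean on these libraries where they do the work, as an engineer would, in place of code of your own. Each camera call takes 0.05 s, during which the arm holds its last target. There are 200 camera calls.

### The job

Get the press tool on the bench ready for the next batch of shielding cans: pull the knockout fully up by its knob to free the can stuck in the drawing die, set the can upright in the grey parts tray, and then push the knockout fully down again. Turn each die button fitted in the shoe until the hole in its lug lines up with its dowel hole in the shoe, and put a dowel pin from the rack through both, fully home, so that every button sits flat and is locked; spare pins are left over, and the other things on the bench stay where they are.

Things in the scene. Friction and masses are not known exactly. Their poses are not given: they have to be found in the camera images.
- shoe: lower shoe of a press tool: fixed square steel slab 290 x 290 mm, top face 92 mm above its origin (centre of its underside on the bench; z up). Four round stations: at (-63, -63) mm in its frame the drawing-die cavity, 62 mm wide, 34 mm deep; at (-63, 63), (63, 63), (63, -63) mm the sockets of die buttons 0, 1, 2, each with one dowel hole beside it.
- can: aluminium shielding can, plain closed cylinder 60 mm diameter, 33 mm tall, about 0.15 kg; origin at the centre of its underside, z up. At the start it is stuck in the cavity with its top 1 mm below the shoe's top face, so it cannot be gripped before it is pushed up.
- knockout (a joint): height in m of the knockout rod that comes up through the cavity floor: 0 down, 0.030 fully up (the can then stands 29 mm proud of the shoe). Its pull knob rises and falls with it, straight up and down; it is stiff (7 N of friction, about 12 N to lift, 4 N to press down) and stays where it is left.
- knockout_knob (a point): middle of the black pull knob's grip, 40 mm out from the right (-y) edge of the shoe, 92 mm above the bench when down: upright cylinder 24 mm diameter, 40 mm tall (20 mm above and below this point), with a cap 36 mm wide and 9 mm thick on top, on a thinner stem
- button0: loose steel die button in socket 0, 0.35 kg, spins freely about its upright axis (absent in some starts: socket empty). Flange 60 mm wide, 8 mm thick, on the shoe; lug 32 mm wide reaching 59 mm from the axis, through hole 15 mm; boss 40 mm diameter, 30 mm tall, on the flange to turn it by; shank 44 x 20 mm in the 46 mm socket. Origin: axis, flange underside; z up, x to the lug hole.
- lug_hole0 (a point): centre of the lug hole of button 0 at the lug's top face, 44 mm from the button's axis
- dowel_hole0 (a point): mouth, in the shoe's top face, of the dowel hole that belongs to button 0: 15 mm wide, 34 mm deep, 44 mm from the socket's axis; z up
- button1: loose steel die button in socket 1, 0.35 kg, spins freely about its upright axis (absent in some starts: socket empty). Flange 60 mm wide, 8 mm thick, on the shoe; lug 32 mm wide reaching 59 mm from the axis, through hole 15 mm; boss 40 mm diameter, 30 mm tall, on the flange to turn it by; shank 44 x 20 mm in the 46 mm socket. Origin: axis, flange underside; z up, x to the lug hole.
- lug_hole1 (a point): centre of the lug hole of button 1 at the lug's top face, 44 mm from the button's axis
- dowel_hole1 (a point): mouth, in the shoe's top face, of the dowel hole that belongs to button 1: 15 mm wide, 34 mm deep, 44 mm from the socket's axis; z up
- button2: loose steel die button in socket 2, 0.35 kg, spins freely about its upright axis (absent in some starts: socket empty). Flange 60 mm wide, 8 mm thick, on the shoe; lug 32 mm wide reaching 59 mm from the axis, through hole 15 mm; boss 40 mm diameter, 30 mm tall, on the flange to turn it by; shank 44 x 20 mm in the 46 mm socket. Origin: axis, flange underside; z up, x to the lug hole.
- lug_hole2 (a point): centre of the lug hole of button 2 at the lug's top face, 44 mm from the button's axis
- dowel_hole2 (a point): mouth, in the shoe's top face, of the dowel hole that belongs to button 2: 15 mm wide, 34 mm deep, 44 mm from the socket's axis; z up
- rack: fixed pale wooden pin rack, 190 x 60 x 45 mm, with four upright through holes 15 mm wide in a row along its x axis, 44 mm apart; origin at the centre of its underside
- pin0: steel dowel pin, 86 mm long, standing in the rack; all four are alike. Shank 12 mm diameter, 40 mm long, tapered over the last 7 mm to a 6 mm tip; collar 22 mm wide, 6 mm thick; above it a round grip 18 mm diameter, 40 mm tall. Origin on the axis at the collar's underside, z up, away from the tip. In the rack the collar lies on the rack's top; fully home, on the lug. 0.08 kg.
- pin1: steel dowel pin, 86 mm long, standing in the rack; all four are alike. Shank 12 mm diameter, 40 mm long, tapered over the last 7 mm to a 6 mm tip; collar 22 mm wide, 6 mm thick; above it a round grip 18 mm diameter, 40 mm tall. Origin on the axis at the collar's underside, z up, away from the tip. In the rack the collar lies on the rack's top; fully home, on the lug. 0.08 kg.
- pin2: steel dowel pin, 86 mm long, standing in the rack; all four are alike. Shank 12 mm diameter, 40 mm long, tapered over the last 7 mm to a 6 mm tip; collar 22 mm wide, 6 mm thick; above it a round grip 18 mm diameter, 40 mm tall. Origin on the axis at the collar's underside, z up, away from the tip. In the rack the collar lies on the rack's top; fully home, on the lug. 0.08 kg.
- pin3: steel dowel pin, 86 mm long, standing in the rack; all four are alike. Shank 12 mm diameter, 40 mm long, tapered over the last 7 mm to a 6 mm tip; collar 22 mm wide, 6 mm thick; above it a round grip 18 mm diameter, 40 mm tall. Origin on the axis at the collar's underside, z up, away from the tip. In the rack the collar lies on the rack's top; fully home, on the lug. 0.08 kg.
- tray: loose grey plastic parts tray, 170 x 150 mm, 20 mm high, walls 4 mm, floor about 4 mm thick; origin at the centre of its underside
- wrench: bystander: steel wrench, about 180 mm long, lying between the robot and the shoe
- bowl: bystander: terracotta bowl, 110 mm wide, 45 mm high
- oil: bystander: small white oil bottle, 44 mm wide, 100 mm tall
- multimeter: bystander: yellow multimeter, 150 x 75 x 32 mm, lying flat
- screwdriver: bystander: red-handled screwdriver lying on the bench
Not all that is in view belongs to the job. Leave any green or red look-alike of the pin3 alone.

How it is judged:
By the outcome, as a careful person would: the job done as asked, in the order asked, and still so for the second after the job is handed in, with the robot touching nothing.
Of button0, button1, button2 only 2 to 3 are there at a start; the rules pass over those that are not, and their reading is None.
At some moment in a run one of tray may be knocked a few centimetres aside while the robot is not near it.
Once in a run the grip may slacken for a moment while it holds something.
It also fails if it takes over 210 s, if anything falls off the work surface, if the arm or the gripper's body presses on something with over 40 N, if the wrist force passes 120 N, or if a joint passes its speed limit or range.

## Working session

There is one attempt and no reset: what is moved stays moved. The work goes in short steps, Python scripts to look and compute and a shell command to move; the robot and the scene stay as the last step left them, time stands still between calls to the robot, and variables do not carry over. Pictures are saved under pics/ and viewed, at most 16 in all, crops included, and the job is handed in when it is done.

```bash
mkdir -p pics; cat > h.py <<'E'
import numpy as np, cv2
from cell import robot
def cam(n):
    m=robot.camera_model(n); f=200/np.tan(np.radians(m["fov_y"])/2)
    R=cv2.Rodrigues(np.array(m["rvec"],float))[0]; t=np.array(m["tvec"],float)
    return f,m["cx"],m["cy"],R,t
def ray(c,u,v,z):
    f,cx,cy,R,t=c; d=R.T@np.array([(u-cx)/f,(v-cy)/f,1]); o=-R.T@t
    return o+d*(z-o[2])/d[2]
def pt(c,u,v,dep):
    f,cx,cy,R,t=c; return R.T@(np.array([(u-cx)/f,(v-cy)/f,1])*dep-t)
def cloud(c,D):
    f,cx,cy,R,t=c; v,u=np.mgrid[:400,:640]
    P=np.stack([(u-cx)/f*D,(v-cy)/f*D,D],-1)-t
    return P@R
def proj(c,P):
    f,cx,cy,R,t=c; q=R@np.array(P)+t; return f*q[0]/q[2]+cx,f*q[1]/q[2]+cy
def snap(n,save=None):
    c=cam(n); im,D=robot.snapshot(n)
    if save: cv2.imwrite(f"pics/{save}.png",cv2.cvtColor(im,cv2.COLOR_RGB2BGR))
    return c,im,D
E
python3 - <<'E'
from h import *
print(robot.observe())
for n in("scene","top"):
    c,im,D=snap(n,n+"0"); print(n,c,(D>0).mean()); np.savez(n+"0.npz",im=im,D=D)
E
```

```text
{'time': 0.0, 'qpos': array([ 1.11720544e+00,  1.16484119e-01,  1.44227590e+00, -2.50104298e-05,
        1.58401382e+00, -3.77882877e-02]), 'dq': array([ 0.00040794, -0.0001564 ,  0.00147387,  0.00100899, -0.00267921,
        0.00017589]), 'tau': array([ 2.00476068e-03, -7.31990719e+01, -6.32481623e+01,  1.59990532e-04,
        6.49108159e-03,  1.01353976e-05]), 'position': array([0.27257763, 0.61732083, 0.24755682]), 'tcp_rot': array([-3.14041137e+00, -1.96333118e-05,  2.72578972e+00]), 'ft_force': array([-0.16117542,  0.45326763,  0.24888788]), 'ft_torque': array([-0.00373255, -0.04795275, -0.02341385]), 'grasp_force': 0.0, 'finger_gap': 0.08554030241661371}
scene (np.float64(471.8993525111829), 320.3999212972565, 206.82502672197637, array([[-0.88304671,  0.4691946 ,  0.00921659],
       [ 0.3101668 ,  0.59826204, -0.73883631],
       [-0.35217194, -0.64956829, -0.67382191]]), array([ 0.44835736, -0.09671256,  1.41795308])) 0.9961015625
top (np.float64(408.3732436441836), 320.8786449127948, 201.2607292075762, array([[ 0.02209674, -0.99972244,  0.00817223],
       [-0.99462295, -0.02280981, -0.1010193 ],
       [ 0.10117766, -0.00589609, -0.9948509 ]]), array([-0.03266435,  0.50636149,  1.23039414])) 0.99615234375
```

```bash
ls pics
```

```text
scene0.png
top0.png
```

View pics/top0.png

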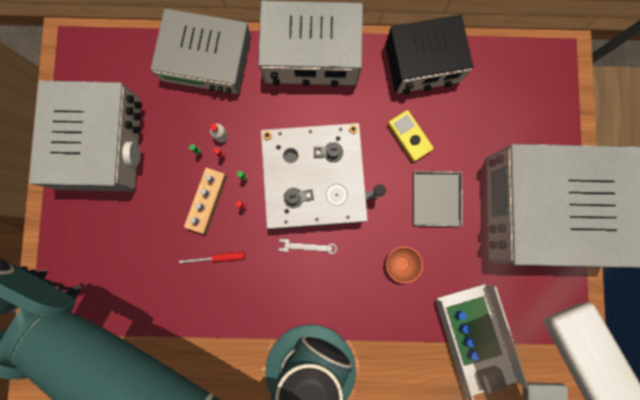

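View pics/scene0.png

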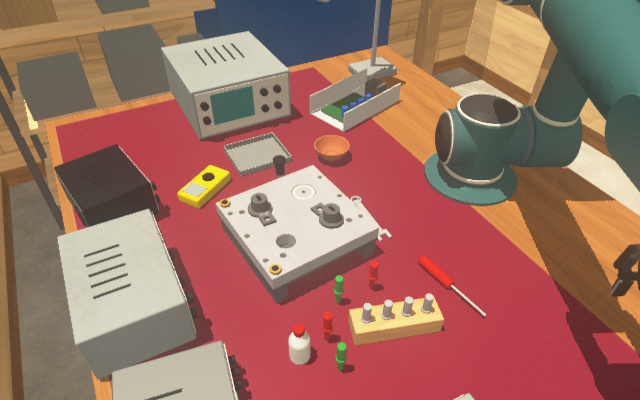

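Top view: the shoe is centred near (315,177). Buttons are at (292,197), which is button 0, and (333,152), which is button 2. Socket 1 at (290,155) is empty. The can is at (336,195), the knob at (377,191), the tray at (437,199), and the rack at (204,201) holds four steel pins. The green and red pins standing loose around it are look-alikes.

```bash
python3 - <<'E'
from h import *
z=np.load("top0.npz"); im=z["im"];D=z["D"]; c=cam("top"); X=cloud(c,D)
bgr=cv2.cvtColor(im,cv2.COLOR_RGB2BGR)
cv2.imwrite("pics/shoecrop.png",cv2.resize(bgr[118:236,255:395],None,fx=5.5,fy=5,interpolation=cv2.INTER_CUBIC)[:600,:800])
# shoe top by depth
m=((abs(X[...,2]-.092)<.006)).astype(np.uint8); m[:, :240]=0; m[:,400:]=0; m[:110]=0;m[240:]=0
m=cv2.morphologyEx(m,cv2.MORPH_OPEN,np.ones((5,5)))
cn=max(cv2.findContours(m,0,2)[0],key=cv2.contourArea); r=cv2.minAreaRect(cn); print("shoe px",r)
P=np.array([ray(c,*p,.092)[:2] for p in cv2.boxPoints(r)]); print(P,P.mean(0),np.linalg.norm(np.roll(P,1,0)-P,axis=1))
e=P-np.roll(P,1,0); print("ang",np.degrees(np.arctan2(e[:,1],e[:,0])))
for n,lo,hi,b in(("rack",.03,.06,(170,160,235,245)),("tray",.01,.03,(400,160,480,240)),("knob",.09,.14,(366,175,395,210)),("pins",.075,.1,(170,160,235,245)),("boss0",.115,.14,(270,180,312,215)),("boss2",.115,.14,(312,135,350,170))):
    m=((X[...,2]>lo)&(X[...,2]<hi)).astype(np.uint8); k=np.zeros_like(m);k[b[1]:b[3],b[0]:b[2]]=1;m*=k
    for cc in cv2.findContours(m,0,2)[0]:
        if cv2.contourArea(cc)<6: continue
        q=np.zeros_like(m);cv2.drawContours(q,[cc],-1,1,-1);p=X[(q*m)>0]; zz=np.median(p[:,2]); r=cv2.minAreaRect(np.float32(p[:,:2]*1000))
        print(n,p.mean(0).round(4),"zmed",zz.round(4),"rect mm",[np.round(x,1) for x in r],len(p))
print(robot.observe()["time"])
E
```

```text
shoe px ((312.8553466796875, 175.474609375), (97.96469116210938, 99.67462921142578), 85.91438293457031)
[[ 0.70766645  0.16509924]
 [ 0.73645808 -0.12924096]
 [ 0.44631983 -0.15317822]
 [ 0.4193026   0.13419556]] [0.57743674 0.00421891] [0.29001508 0.29574501 0.29112402 0.28864099]
ang [   6.11698777  -84.41324223 -175.28360994   95.37083348]
rack [0.4987 0.3298 0.0453] zmed 0.0454 rect mm [array([500.4, 332.9]), array([ 62.3, 190.1]), np.float64(73.0)] 1133
tray [ 0.529  -0.3855  0.0181] zmed 0.0187 rect mm [array([ 525.5, -381.3]), array([151.6, 171.1]), np.float64(89.4)] 426
knob [ 0.5321 -0.1851  0.1215] zmed 0.1217 rect mm [array([ 532.3, -185.7]), array([32. , 34.9]), np.float64(0.1)] 123
pins [0.4373 0.3508 0.0897] zmed 0.0905 rect mm [array([437.4, 351.6]), array([15.2, 16.9]), np.float64(87.5)] 37
pins [0.4791 0.3373 0.089 ] zmed 0.091 rect mm [array([479.6, 339.1]), array([14.7, 17.2]), np.float64(2.6)] 39
pins [0.5211 0.325  0.0893] zmed 0.0909 rect mm [array([522.2, 326.3]), array([17. , 15.6]), np.float64(47.5)] 39
pins [0.563  0.3122 0.0898] zmed 0.0899 rect mm [array([562.8, 312.4]), array([15.1, 16.1]), np.float64(0.5)] 34
boss0 [0.5081 0.0607 0.1304] zmed 0.1303 rect mm [array([507.9,  59.9]), array([37.5, 36.8]), np.float64(2.1)] 160
boss2 [ 0.6449 -0.0517  0.1296] zmed 0.1303 rect mm [array([645.8, -51.8]), array([38.5, 38.2]), np.float64(76.6)] 157
0.1
```

View pics/shoecrop.png

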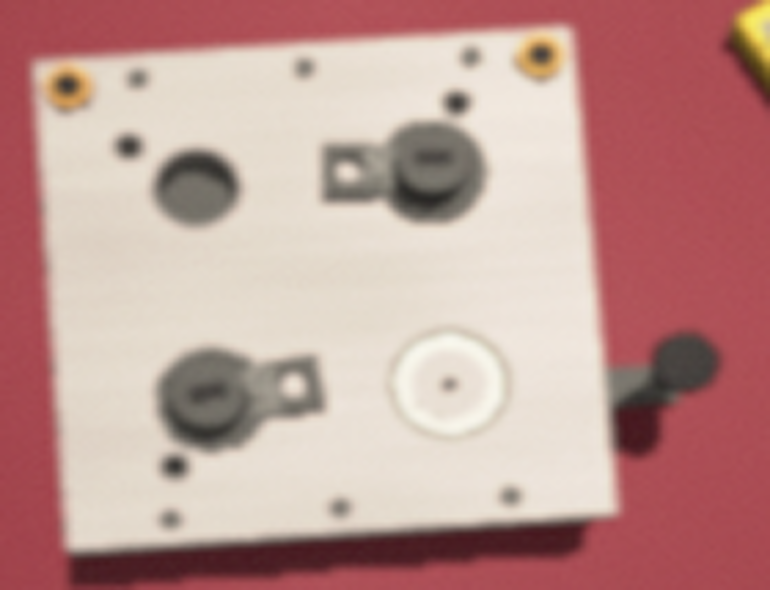

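The dowel holes are the larger dark ones: crop (174,466) for button 0 and (456,102) for button 2, with (128,147) belonging to the empty socket. The small screw holes along the edges are not dowel holes. Next I'll check the 44 mm distance and turn the tool.

```bash
cat >> h.py <<'E'
def to(x,y,z,yaw=None):
    from scipy.spatial.transform import Rotation as Ro
    s=robot.observe(); R=Ro.from_euler("xyz",s["tcp_rot"]).as_matrix()
    print("t",round(s["time"],2),"tcp",s["position"].round(4),"rpy",np.degrees(s["tcp_rot"]).round(2),"gap",round(s["finger_gap"],4),"F",s["ft_force"].round(1),"grip",round(s["grasp_force"],1),"q6",round(s["qpos"][5],2))
    print("tool shift mm",(R.T@(np.array([x,y,z])-s["position"])*1000).round(1), "" if yaw is None else ("rz deg",round((np.degrees(s["tcp_rot"][2])-yaw+180)%360-180,2)))
E
for i in 1 2; do python3 -m inch '[[[0,0,0],[0,0,10.1]],[[0,0,0],[0,0,10.1]],[[0,0,0],[0,0,10.1]]]' 1 60; done
python3 - <<'E'
from h import *
c=cam("top")
L=lambda u,v,z:ray(c,255+u/5.5,118+v/5,z)[:2]
for n,b,h,l in(("0",np.array([.508,.0604]),L(174,466,.092),L(297,387,.1)),("2",np.array([.6452,-.0518]),L(456,102,.092),L(350,172,.1))):
    for k,p in(("dowel",h),("lug",l)):
        d=p-b; print(n,k,p.round(4),"dist",np.linalg.norm(d).round(4),"ang",np.degrees(np.arctan2(d[1],d[0])).round(1))
print("can",L(449,384,.091),"cap",L(686,360,.121))
to(.5322,-.1855,.20,95.6)
E
```

```text
time: 0.48
position: [0.2726, 0.6174, 0.2478]
tcp_rot: [-3.141, 0.0, 2.191]
ft_force: [0.5, -0.4, 0.0]
finger_gap: 0.0855
grasp_force: 0.0
time: 0.85
position: [0.2726, 0.6174, 0.2478]
tcp_rot: [-3.141, 0.001, 1.662]
ft_force: [0.3, 0.9, -0.5]
finger_gap: 0.0855
grasp_force: 0.0
0 dowel [0.469  0.0779] dist 0.0428 ang 155.9
0 lug [0.5157 0.014 ] dist 0.0471 ang -80.6
2 dowel [ 0.6884 -0.0671] dist 0.0458 ang -19.5
2 lug [ 0.6431 -0.0111] dist 0.0408 ang 93.0
can [ 0.5203554  -0.06647099] cap [ 0.53341791 -0.18783682]
t 0.85 tcp [0.2726 0.6174 0.2478] rpy [-1.7998e+02  4.0000e-02  9.5250e+01] gap 0.0855 F [ 0.3  0.9 -0.5] grip 0.0 q6 1.03
tool shift mm [-823.2  185.1   48.3] ('rz deg', np.float64(-0.35))
```

```bash
for i in 1 2 3; do python3 -m inch '[[[-0.055,0.0123,0],[0,0,0]],[[-0.055,0.0123,0],[0,0,0]],[[-0.055,0.0123,0],[0,0,0]],[[-0.055,0.0123,0],[0,0,0]],[[-0.055,0.0123,0],[0,0,0]]]' >/dev/null; done
python3 -m inch '[[[0,0,0.02],[0,0,0]],[[0,0,0],[0,0,0]]]'
python3 - <<'E'
from h import *
to(.5325,-.1865,.122,95.6)
c,im,D=snap("wrist","w1"); X=cloud(c,D)
m=((X[...,2]>.113)&(X[...,2]<.13)).astype(np.uint8)
for cc in cv2.findContours(m,0,2)[0]:
    if cv2.contourArea(cc)>100:
        (u,v),r=cv2.minEnclosingCircle(cc); print((u,v),r,ray(c,u,v,.121),cv2.contourArea(cc))
E
```

```text
time: 2.98
position: [0.5357, -0.1853, 0.2262]
tcp_rot: [-3.139, -0.002, 1.668]
ft_force: [-0.2, 0.5, 0.7]
finger_gap: 0.0856
grasp_force: 0.0
t 2.98 tcp [ 0.5357 -0.1853  0.2262] rpy [-1.7982e+02 -1.0000e-01  9.5540e+01] gap 0.0856 F [-0.2  0.5  0.7] grip 0.0 q6 -0.47
tool shift mm [ -1.   -3.  104.2] ('rz deg', np.float64(-0.06))
(319.1944580078125, 203.5) 22.16886329650879 [ 0.53532032 -0.18551571  0.121     ] 1450.5
(496.9271545410156, 33.00498962402344) 34.50794982910156 [ 0.6420867  -0.05327223  0.121     ] 658.5
```

View pics/w1.png

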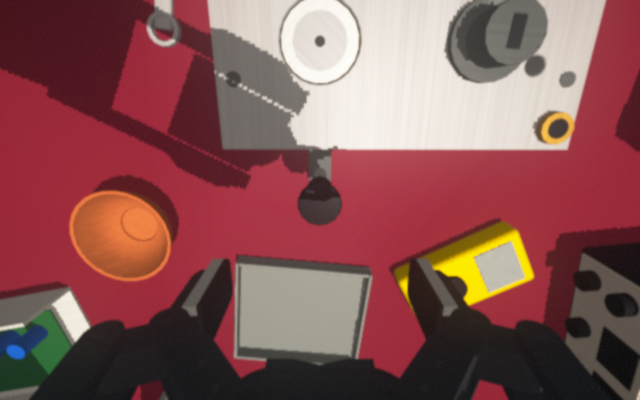

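The knob cap is at (319,203) in the wrist view, about (.534,-.186), and agrees with the top view. Going down to grip it.

```bash
python3 -m inch '[[[-0.0007,-0.0016,0.04],[0,0,0]],[[0,0,0.04],[0,0,0]],[[0,0,0.015],[0,0,0]],[[0,0,0.015],[0,0,0]],[[0,0,0],[0,0,0]]]' 1 80
python3 -m inch '[[[0,0,0],[0,0,0]],[[0,0,0],[0,0,0]],[[0,0,0],[0,0,0]],[[0,0,0],[0,0,0]],[[0,0,0],[0,0,0]]]' -1 80
python3 -m inch '[[[0,0,-0.008],[0,0,0]],[[0,0,-0.008],[0,0,0]],[[0,0,-0.008],[0,0,0]],[[0,0,-0.006],[0,0,0]],[[0,0,0],[0,0,0]]]'
python3 -m inch '[[[0,0,-0.002],[0,0,0]],[[0,0,-0.001],[0,0,0]],[[0,0,0],[0,0,0]]]'
```

```text
time: 3.65
position: [0.535, -0.1863, 0.1184]
tcp_rot: [-3.141, -0.0, 1.669]
ft_force: [-0.5, 0.1, 0.3]
finger_gap: 0.0853
grasp_force: 0.0
time: 4.28
position: [0.5353, -0.1867, 0.1194]
tcp_rot: [3.14, 0.001, 1.668]
ft_force: [-1.4, 1.2, 6.4]
finger_gap: 0.0331
grasp_force: 78.7
time: 4.9
position: [0.5352, -0.1866, 0.1485]
tcp_rot: [3.141, 0.0, 1.668]
ft_force: [4.3, -0.9, -1.2]
finger_gap: 0.0329
grasp_force: 81.1
time: 5.28
position: [0.5351, -0.1865, 0.1497]
tcp_rot: [-3.141, -0.0, 1.668]
ft_force: [11.6, -3.3, -19.2]
finger_gap: 0.0326
grasp_force: 81.8
```

```bash
python3 -m inch '[[[0,0,0],[0,0,0]],[[0,0,0],[0,0,0]],[[0,0,0],[0,0,0]],[[0,0,-0.03],[0,0,0]],[[0,0,-0.04],[0,0,0]]]' 1
python3 -m inch '[[[0.04,-0.005,0],[0,0,0]],[[0.04,-0.005,0],[0,0,0]],[[0,0,0],[0,0,0]]]'
python3 - <<'E'
from h import *
to(.5204,-.065,.109,95.6)
c,im,D=snap("wrist","w2"); X=cloud(c,D)
print("knob/can heights")
m=((X[...,2]>.112)&(X[...,2]<.16)).astype(np.uint8)
for cc in cv2.findContours(m,0,2)[0]:
    if cv2.contourArea(cc)>100:
        q=np.zeros_like(m);cv2.drawContours(q,[cc],-1,1,-1);p=X[(q*m)>0];zz=np.percentile(p[:,2],60)
        (u,v),r=cv2.minEnclosingCircle(cc); print((u,v),r,zz,ray(c,u,v,zz),p[p[:,2]>zz-.004].mean(0))
E
```

```text
time: 5.9
position: [0.5345, -0.1864, 0.2216]
tcp_rot: [-3.14, -0.001, 1.668]
ft_force: [0.4, -0.8, 0.9]
finger_gap: 0.0852
grasp_force: 0.0
time: 6.28
position: [0.5169, -0.1061, 0.222]
tcp_rot: [3.141, 0.0, 1.67]
ft_force: [0.2, -0.6, 0.6]
finger_gap: 0.0855
grasp_force: 0.0
t 6.28 tcp [ 0.5169 -0.1061  0.222 ] rpy [1.7994e+02 1.0000e-02 9.5700e+01] gap 0.0855 F [ 0.2 -0.6  0.6] grip 0.0 q6 -0.35
tool shift mm [ 40.6   7.5 113. ] ('rz deg', np.float64(0.1))
knob/can heights
(332.7937927246094, 305.79913330078125) 29.853200912475586 0.15145663908496296 [ 0.53426259 -0.17564612  0.15145664] [ 0.53516852 -0.1848837   0.15137846]
(505.0, 155.0) 34.52545166015625 0.13069904780092567 [ 0.64426385 -0.05198504  0.13069905] [ 0.64793872 -0.05280518  0.13060582]
(333.60205078125, 152.60203552246094) 40.32517623901367 0.121566902884429 [ 0.52342162 -0.06396587  0.1215669 ] [ 0.5235802  -0.06436026  0.12138584]
```

```bash
python3 -m inch '[[[0.0412,0.0104,0],[0,0,0]],[[0,0,0.04],[0,0,0]],[[0,0,0.04],[0,0,0]],[[0,0,0.02],[0,0,0]],[[0,0,0.009],[0,0,0]]]' 1 80
python3 -m inch '[[[0,0,0],[0,0,0]],[[0,0,0],[0,0,0]],[[0,0,0],[0,0,0]],[[0,0,0],[0,0,0]]]' -1 80
python3 -m inch '[[[0,0,-0.005],[0,0,0]],[[0,0,-0.01],[0,0,0]],[[0,0,-0.02],[0,0,0]],[[0,0,-0.03],[0,0,0]],[[0,0,0],[0,0,0]]]'
python3 - <<'E'
from h import *
c,im,D=snap("top"); X=cloud(c,D)
m=((X[...,2]>.01)&(X[...,2]<.03)).astype(np.uint8); k=np.zeros_like(m);k[150:250,395:484]=1;m*=k
for cc in cv2.findContours(m,0,2)[0]:
    if cv2.contourArea(cc)>200: print([np.round(x,1) for x in cv2.minAreaRect(np.float32(X[m>0][:,:2]*1000))])
to(.5275,-.3813,.2,90)
E
```

```text
time: 6.95
position: [0.5236, -0.0663, 0.1118]
tcp_rot: [-3.141, -0.0, 1.668]
ft_force: [0.3, 0.3, 0.3]
finger_gap: 0.0852
grasp_force: 0.0
time: 7.45
position: [0.524, -0.066, 0.1132]
tcp_rot: [3.14, 0.001, 1.668]
ft_force: [2.1, -0.8, 2.1]
finger_gap: 0.0577
grasp_force: 85.6
time: 8.07
position: [0.5246, -0.066, 0.181]
tcp_rot: [3.137, 0.001, 1.668]
ft_force: [0.3, 0.2, -2.7]
finger_gap: 0.0579
grasp_force: 85.6
[array([ 519. , -395.1]), array([253.8, 310.9]), np.float64(88.7)]
t 8.12 tcp [ 0.524  -0.0659  0.1791] rpy [1.7986e+02 4.0000e-02 9.5580e+01] gap 0.0577 F [ 0.5  1.2 -2.6] grip 85.6 q6 -0.27
tool shift mm [-314.2  -27.1  -20.7] ('rz deg', np.float64(5.58))
```

```bash
python3 -m inch '[[[0,0,-0.03],[0,0,0]],[[-0.03,0,-0.03],[0,0,0]],[[-0.05,-0.006,0],[0,0,0]],[[-0.055,-0.006,0],[0,0,0]],[[-0.055,-0.006,0],[0,0,0]]]' >/dev/null
python3 -m inch '[[[-0.05,-0.006,0],[0,0,0]],[[0,0,0],[0,0,0]]]'
python3 - <<'E'
from h import *
to(.5275,-.3813,.2,95.6)
for n in("top","wrist"):
    c,im,D=snap(n,n+"3"); X=cloud(c,D)
    m=((X[...,2]>.012)&(X[...,2]<.028)).astype(np.uint8)
    for cc in cv2.findContours(m,0,2)[0]:
        if cv2.contourArea(cc)>150:
            q=np.zeros_like(m);cv2.drawContours(q,[cc],-1,1,-1);p=X[(q*m)>0]
            if abs(p[:,1].mean()+.38)<.15 and abs(p[:,0].mean()-.53)<.15: print(n,[np.round(x,1) for x in cv2.minAreaRect(np.float32(p[:,:2]*1000))])
E
```

```text
time: 9.0
position: [0.5222, -0.3097, 0.236]
tcp_rot: [-3.14, -0.001, 1.665]
ft_force: [-0.6, 0.4, -1.2]
finger_gap: 0.0579
grasp_force: 85.8
t 9.0 tcp [ 0.5222 -0.3097  0.236 ] rpy [-1.7989e+02 -5.0000e-02  9.5390e+01] gap 0.0579 F [-0.6  0.4 -1.2] grip 85.8 q6 -0.67
tool shift mm [-71.8  -1.3  36. ] ('rz deg', np.float64(-0.21))
wrist [array([ 527.8, -362.6]), array([170.9, 109. ]), np.float64(0.1)]
```

View pics/wrist3.png

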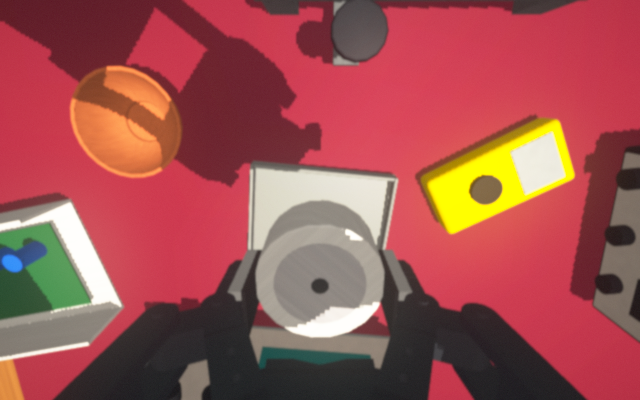

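Still in grip. The tray's centre is about (.528,-.383), with its rim corners at (250,163) and (396,178). Lowering the can.

```bash
python3 -m inch '[[[-0.0368,-0.0006,0],[0,0,0]],[[-0.0368,-0.0006,0.03],[0,0,0]],[[0,0,0.06],[0,0,0]],[[0,0,0.06],[0,0,0]],[[0,0,0],[0,0,0]]]'
python3 -m inch '[[[0,0,0.03],[0,0,0]],[[0,0,0.018],[0,0,0]],[[0,0,0.004],[0,0,0]],[[0,0,0],[0,0,0]]]'
```

```text
time: 9.72
position: [0.5274, -0.3778, 0.0829]
tcp_rot: [-3.136, -0.006, 1.669]
ft_force: [-0.4, 0.4, -1.1]
finger_gap: 0.0574
grasp_force: 86.2
time: 10.22
position: [0.5294, -0.3806, 0.0366]
tcp_rot: [3.141, 0.001, 1.668]
ft_force: [-0.5, -0.1, -1.4]
finger_gap: 0.0574
grasp_force: 86.2
```

```bash
python3 -m inch '[[[0,0,0.002],[0,0,0]],[[0,0,0.002],[0,0,0]],[[0,0,0.001],[0,0,0]],[[0,0,0],[0,0,0]]]'
python3 -m inch '[[[0,0,0.001],[0,0,0]],[[0,0,0.001],[0,0,0]],[[0,0,0],[0,0,0]]]'
```

```text
time: 10.72
position: [0.529, -0.3805, 0.0309]
tcp_rot: [3.141, 0.0, 1.668]
ft_force: [-2.4, 2.4, 4.4]
finger_gap: 0.0575
grasp_force: 87.1
time: 11.1
position: [0.5291, -0.3806, 0.0308]
tcp_rot: [3.141, 0.0, 1.668]
ft_force: [-12.8, 9.4, 26.5]
finger_gap: 0.0573
grasp_force: 89.6
```

Contact with the tray floor. I'll ease off slightly, release, rise and check.

```bash
python3 -m inch '[[[0,0,-0.002],[0,0,0]],[[0,0,0],[0,0,0]]]' | grep force
python3 -m inch '[[[0,0,0],[0,0,0]],[[0,0,0],[0,0,0]],[[0,0,0],[0,0,0]],[[0,0,-0.03],[0,0,0]],[[0,0,-0.06],[0,0,0]]]' 1
python3 -m inch '[[[0,0,-0.06],[0,0,0]],[[0.055,0,-0.04],[0,0,0]],[[0.055,0,0],[0,0,0]],[[0.055,0.003,0],[0,0,0]],[[0,0,0],[0,0,0]]]' -1
python3 - <<'E'
from h import *
c,im,D=snap("wrist","w4"); X=cloud(c,D)
m=((X[...,2]>.03)&(X[...,2]<.045)&(X[...,1]<-.28)).astype(np.uint8)
for cc in cv2.findContours(m,0,2)[0]:
    if cv2.contourArea(cc)>100:
        q=np.zeros_like(m);cv2.drawContours(q,[cc],-1,1,-1);p=X[(q*m)>0];print(p.mean(0),p[:,2].std(),np.ptp(p,axis=0))
to(.5345,-.186,.18,95.6)
E
```

```text
ft_force: [-2.6, 1.9, 7.9]
grasp_force: 87.1
time: 11.98
position: [0.528, -0.3797, 0.1187]
tcp_rot: [-3.138, -0.003, 1.668]
ft_force: [0.9, -0.7, 1.3]
finger_gap: 0.0853
grasp_force: 0.0
time: 12.6
position: [0.5163, -0.2177, 0.2176]
tcp_rot: [3.141, 0.0, 1.671]
ft_force: [-0.4, -0.7, 0.0]
finger_gap: 0.0001
grasp_force: 0.0
[ 0.19026332 -0.55419078  0.0354445 ] 0.0037471961344706776 [0.10818327 0.03426899 0.01456437]
[ 0.1480884  -0.45348016  0.03639875] 0.0036584079953255705 [0.01119292 0.01923313 0.01423731]
[ 0.18353546 -0.43916964  0.03765729] 0.00436972334222264 [0.01815699 0.01965715 0.01465162]
[ 0.19284343 -0.38613487  0.037445  ] 0.004358640299856347 [0.06956463 0.02136249 0.01490256]
[ 0.88044112 -0.3627262   0.03811738] 0.004286494452906273 [0.05530059 0.18293732 0.01495658]
[ 0.7107171  -0.31008756  0.03349932] 0.0022169133530987742 [0.15920041 0.0868739  0.01022614]
[ 0.3074128  -0.30846304  0.03805626] 0.0043843539129719365 [0.1002719  0.04810594 0.01493473]
t 12.65 tcp [ 0.5164 -0.2192  0.2175] rpy [1.7996e+02 3.0000e-02 9.5700e+01] gap -0.0 F [ 0.3 -0.1  0.8] grip 0.0 q6 -0.55
tool shift mm [31.3 21.3 37.5] ('rz deg', np.float64(0.1))
```

View pics/w4.png

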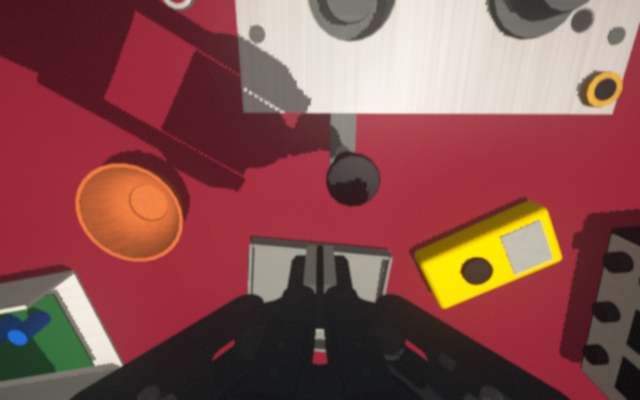

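The can is hidden behind the fingers and the knob is at (353,178). I'll press it down and check the can from the top camera.

```bash
python3 -m inch '[[[0.0313,0.0213,0.02],[0,0,0]],[[0,0,0.015],[0,0,0]],[[0,0,0.01],[0,0,0]],[[0,0,0],[0,0,0]]]'
python3 -m inch '[[[0,0,0.008],[0,0,0]],[[0,0,0.008],[0,0,0]],[[0,0,0.008],[0,0,0]],[[0,0,0.006],[0,0,0]],[[0,0,0],[0,0,0]]]'
python3 -m inch '[[[0,0,0.002],[0,0,0]],[[0,0,0.001],[0,0,0]],[[0,0,0],[0,0,0]]]'
```

```text
time: 13.15
position: [0.5341, -0.188, 0.1713]
tcp_rot: [-3.14, -0.0, 1.667]
ft_force: [-0.9, 0.7, -0.0]
finger_gap: -0.0
grasp_force: 0.0
time: 13.78
position: [0.5341, -0.1868, 0.1412]
tcp_rot: [-3.14, -0.001, 1.668]
ft_force: [-0.2, -0.5, -0.7]
finger_gap: 0.0001
grasp_force: 0.0
time: 14.15
position: [0.5345, -0.187, 0.139]
tcp_rot: [-3.142, -0.0, 1.668]
ft_force: [-0.4, 0.9, 0.2]
finger_gap: 0.0001
grasp_force: 0.2
```

```bash
python3 -m inch '[[[0,0,0.002],[0,0,0]],[[0,0,0.001],[0,0,0]],[[0,0,0],[0,0,0]]]'
python3 -m inch '[[[0,0,0.001],[0,0,0]],[[0,0,0.001],[0,0,0]],[[0,0,0],[0,0,0]]]'
```

```text
time: 14.52
position: [0.5347, -0.1871, 0.1379]
tcp_rot: [3.141, 0.0, 1.668]
ft_force: [-9.8, 4.9, 19.5]
finger_gap: 0.0002
grasp_force: 9.8
time: 14.9
position: [0.5348, -0.1872, 0.1377]
tcp_rot: [3.14, 0.001, 1.668]
ft_force: [-17.8, 7.5, 36.8]
finger_gap: 0.0001
grasp_force: 18.5
```

Firm stop at TCP .138, so the cap is at .121 and the knockout is fully down. I'll rise, check, and move over the shoe to look at the buttons.

```bash
python3 -m inch '[[[0,0,-0.02],[0,0,0]],[[0,0,-0.05],[0,0,0]],[[0.06,0,-0.05],[0,0,0]],[[0.05,0.02,0],[0,0,0]],[[0,0.03,0],[0,0,0]]]' 1
python3 -m inch '[[[0,0.02,0],[0,0,0]],[[0,0,0],[0,0,0]],[[0,0,0],[0,0,0]]]'
python3 - <<'E'
from h import *
to(.648,-.0525,.12,95.6)
c,im,D=snap("top","t5"); X=cloud(c,D)
for a,b in((.03,.045),(.11,.16)):
  m=((X[...,2]>a)&(X[...,2]<b)).astype(np.uint8); k=np.zeros_like(m);k[150:250,365:484]=1;m*=k
  for cc in cv2.findContours(m,0,2)[0]:
    if cv2.contourArea(cc)>20:
        q=np.zeros_like(m);cv2.drawContours(q,[cc],-1,1,-1);p=X[(q*m)>0];print(p.mean(0),np.ptp(p,axis=0))
c,im,D=snap("wrist","w5"); np.savez("w5.npz",im=im,D=D,**dict(zip("fabRt",c)))
E
```

```text
time: 15.52
position: [0.5751, -0.0821, 0.2456]
tcp_rot: [3.139, 0.0, 1.671]
ft_force: [0.6, -0.9, 0.7]
finger_gap: 0.0852
grasp_force: 0.0
time: 15.9
position: [0.5942, -0.0829, 0.244]
tcp_rot: [-3.141, 0.0, 1.668]
ft_force: [-0.3, -0.0, 0.4]
finger_gap: 0.0857
grasp_force: 0.0
t 15.9 tcp [ 0.5942 -0.0829  0.244 ] rpy [-179.98    0.     95.57] gap 0.0857 F [-0.3 -0.   0.4] grip 0.0 q6 -0.28
tool shift mm [ 25.1  56.5 124. ] ('rz deg', np.float64(-0.03))
[ 0.52628395 -0.37711817  0.03758945] [0.05864257 0.05940246 0.01456641]
[ 0.66234336 -0.3172841   0.03315682] [0.03252815 0.05888902 0.00775846]
```

View pics/w5.png

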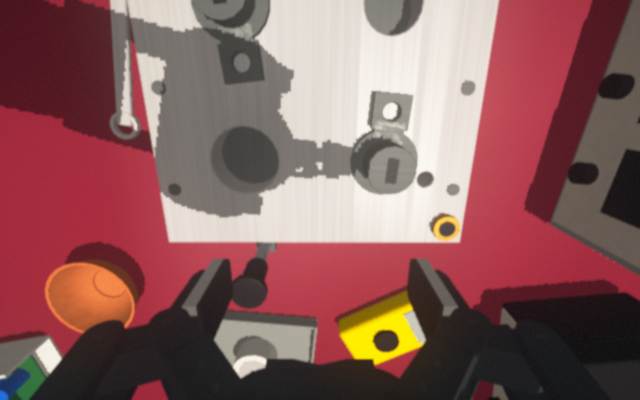

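The can is upright in the tray. In this view button 2's boss is at (387,165), its lug hole at (391,110) and dowel hole 2 at (425,179). Button 0's lug hole is at (241,62).

```bash
cat > meas.py <<'E'
from h import *
def blob(c,im,u,v,z,thr=None,win=9):
    # dark blob near u,v -> centroid
    g=cv2.cvtColor(im,cv2.COLOR_RGB2GRAY)[v-win:v+win+1,u-win:u+win+1]
    t,b=cv2.threshold(g,0,1,cv2.THRESH_BINARY_INV+cv2.THRESH_OTSU); 
    n,l,s,ce=cv2.connectedComponentsWithStats(b); k=l[win,win]
    uu,vv=ce[k]+[u-win,v-win]; return uu,vv,s[k][4],ray(c,uu,vv,z)
E
python3 - <<'E'
from meas import *
z=np.load("w5.npz"); im=z["im"];D=z["D"]; c=tuple(z[k] for k in "fabRt"); X=cloud(c,D)
m=((abs(X[...,2]-.130)<.004)).astype(np.uint8)
B={}
for cc in cv2.findContours(m,0,2)[0]:
    if cv2.contourArea(cc)>300:
        (u,v),r=cv2.minEnclosingCircle(cc); print("boss",(u,v),r,ray(c,u,v,.13),X[m>0].shape, ); 
for n,u,v,zz,inv in(("dowel2",425,179,.092,0),("lug2",391,110,.1,1),("dowel1?",0,0,0,0)):
    if u==0: continue
    I=255-im if inv else im
    print(n,blob(c,I,u,v,zz))
b=ray(c,387,165,.13); print("b2",b)
E
```

```text
boss (391.1774597167969, 170.2842559814453) 25.37887191772461 [ 0.64883536 -0.05295739  0.13      ] (2806, 3)
boss (219.0, 0.5) 27.004728317260742 [0.5129719  0.05193483 0.13      ] (2806, 3)
dowel2 (np.float64(424.8205128205128), np.float64(178.8974358974359), np.int32(195), array([ 0.69134884, -0.06634657,  0.092     ]))
lug2 (np.float64(389.5851063829787), np.float64(110.52127659574468), np.int32(188), array([ 0.64646111, -0.00857726,  0.1       ]))
b2 [ 0.64480168 -0.04903238  0.13      ]
```

```bash
python3 -m inch '[[[0.0251,0.0565,0],[0,0,0]],[[0,0,0.04],[0,0,0]],[[0,0,0.05],[0,0,0]],[[0,0,0.025],[0,0,0]],[[0,0,0.008],[0,0,0]]]' 1 40
python3 -m inch '[[[0,0,0],[0,0,0]],[[0,0,0],[0,0,0]],[[0,0,0],[0,0,0]],[[0,0,0],[0,0,0]],[[0,0,0],[0,0,0]]]' -1 40
for i in 1 2; do python3 -m inch '[[[0,0,0],[0,0,10]],[[0,0,0],[0,0,10]],[[0,0,0],[0,0,10]],[[0,0,0],[0,0,10]],[[0,0,0],[0,0,10]]]'; done
python3 -m inch '[[[0,0,0],[0,0,9.7]],[[0,0,0],[0,0,0]],[[0,0,0],[0,0,0]]]'
```

```text
time: 16.62
position: [0.6475, -0.0525, 0.1197]
tcp_rot: [-3.14, -0.0, 1.668]
ft_force: [-0.8, 1.0, 0.5]
finger_gap: 0.085
grasp_force: 0.0
time: 17.25
position: [0.6489, -0.0524, 0.1228]
tcp_rot: [3.14, 0.001, 1.668]
ft_force: [-2.8, 0.2, 6.3]
finger_gap: 0.0388
grasp_force: 40.0
time: 17.88
position: [0.649, -0.0523, 0.1228]
tcp_rot: [3.14, -0.001, 0.79]
ft_force: [-0.1, 0.1, 5.9]
finger_gap: 0.0388
grasp_force: 40.1
time: 18.5
position: [0.6492, -0.0524, 0.1228]
tcp_rot: [3.141, -0.003, -0.083]
ft_force: [1.3, -1.1, 4.6]
finger_gap: 0.0387
grasp_force: 40.0
time: 18.88
position: [0.6491, -0.0525, 0.1228]
tcp_rot: [-3.142, -0.003, -0.244]
ft_force: [0.2, -0.7, 5.9]
finger_gap: 0.0388
grasp_force: 40.2
```

```bash
python3 -m inch '[[[0,0,0],[0,0,0]],[[0,0,0],[0,0,0]],[[0,0,-0.02],[0,0,0]],[[0,0,-0.05],[0,0,0]],[[0,0,-0.05],[0,0,0]]]' 1
python3 -m inch '[[[0,0,0],[0,0,0]],[[0,0,0],[0,0,0]]]' >/dev/null
python3 - <<'E'
from h import *
to(.6491,-.0525,.2,95.6)
c,im,D=snap("wrist","w6"); np.savez("w6.npz",im=im,D=D,**dict(zip("fabRt",c)))
E
```

```text
time: 19.5
position: [0.6482, -0.0523, 0.2439]
tcp_rot: [-3.141, -0.0, -0.246]
ft_force: [0.4, -0.6, 0.8]
finger_gap: 0.0856
grasp_force: 0.0
t 19.75 tcp [ 0.6483 -0.0523  0.2416] rpy [-1.7999e+02 -3.0000e-02 -1.4110e+01] gap 0.0853 F [ 0.2  0.2 -0.4] grip 0.0 q6 1.7
tool shift mm [ 0.8  0.  41.6] ('rz deg', np.float64(-109.71))
```

View pics/w6.png

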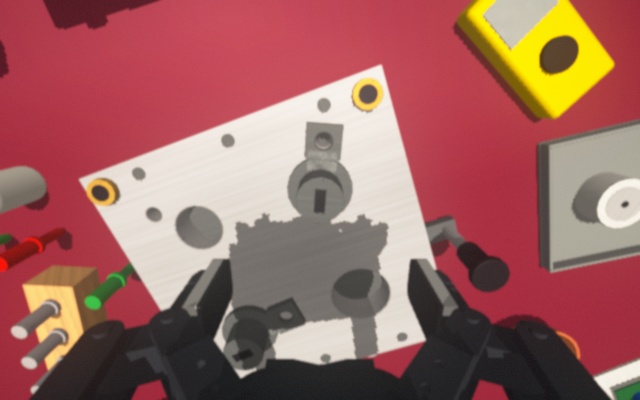

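The lug hole is at (323,141) and now looks dark inside. I'll read the patch directly to see how well it lines up.

```bash
python3 - <<'E'
from meas import *
z=np.load("w6.npz"); im=z["im"];c=tuple(z[k] for k in "fabRt")
g=cv2.cvtColor(im,cv2.COLOR_RGB2GRAY); print(g[129:155,308:338])
print(blob(c,im,154,215,.092))
b=ray(c,322,142,.1); print(b, "expected dowel (.6913,-.0663)")
E
```

```text
[[136 136 136 136 136 137 137 136 134 136 136 136 136 137 137 137 135 136
  137 137 137 136 137 136 137 137 139 137 138 137]
 [137 134 135 135 135 137 135 135 135 136 135 134 133 134 133 133 131 132
  134 134 136 136 137 137 136 137 137 137 137 138]
 [136 135 135 135 135 136 135 136 136 135 133 130 127 124 120 121 121 122
  125 130 133 135 135 136 137 138 137 135 137 136]
 [135 136 134 135 135 136 135 133 135 130 125 117 113 110 105 102 103 106
  109 115 122 127 133 136 136 136 136 137 136 137]
 [135 135 134 135 135 133 134 133 129 123 114 105  97  93  92  87  89  90
   94  99 108 118 126 133 135 137 138 136 136 136]
 [135 135 135 135 134 135 135 131 124 112  99  92  87  86  84  85  83  86
   86  90  94 104 115 127 132 136 136 136 137 136]
 [136 136 137 136 137 135 133 125 114 100  90  87  85  84  84  84  84  83
   83  85  87  94 105 119 129 134 136 134 136 135]
 [135 135 133 134 134 135 129 119 103  93  89  89  87  83  85  84  85  84
   85  85  86  88  99 112 125 133 136 136 135 135]
 [134 135 135 135 137 134 125 112  99  93  96 101  96  89  90  90  88  86
   84  84  86  90  96 107 
[... 1643 characters left out ...]
5 135]
 [145 147 149 154 153 150 147 149 149 149 146 145 145 143 143 141 139 138
  137 138 138 137 137 140 139 138 139 138 137 135]
 [147 152 153 158 159 156 157 157 157 154 154 157 158 158 156 155 153 153
  147 145 144 141 143 145 145 146 146 145 143 136]
 [153 154 155 159 160 158 158 158 158 158 157 163 166 166 161 159 159 158
  154 148 145 144 146 150 152 155 154 152 146 140]
 [154 157 155 155 157 157 158 158 155 156 160 165 168 165 159 158 161 163
  160 153 148 149 151 154 158 159 160 155 149 141]]
(np.float64(153.38418079096044), np.float64(213.98305084745763), np.int32(177), array([0.66132614, 0.10910192, 0.092     ]))
[ 0.68974695 -0.06488377  0.1       ] expected dowel (.6913,-.0663)
```

Button 2's hole lines up to within about 1 mm. Now to button 0: turn back to yaw 95.6°, move over it, and look.

```bash
for i in 1 2; do python3 -m inch '[[[0,0,0],[0,0,-10]],[[0,0,0],[0,0,-10]],[[0,0,0],[0,0,-10]],[[0,0,0],[0,0,-10]],[[0,0,0],[0,0,-10]]]' >/dev/null; done
python3 -m inch '[[[0,0,0],[0,0,-9.7]],[[0.042,-0.0418,0],[0,0,0]],[[0.042,-0.0418,0],[0,0,0]],[[0.042,-0.0418,0],[0,0,0]]]'
python3 -m inch '[[[0,0,0],[0,0,0]],[[0,0,0],[0,0,0]]]' >/dev/null
python3 - <<'E'
from h import *
to(.5113,.0607,.123,95.6)
c,im,D=snap("wrist","w7"); np.savez("w7.npz",im=im,D=D,**dict(zip("fabRt",c)))
X=cloud(c,D); m=((abs(X[...,2]-.130)<.004)).astype(np.uint8)
for cc in cv2.findContours(m,0,2)[0]:
    if cv2.contourArea(cc)>300:
        (u,v),r=cv2.minEnclosingCircle(cc); print("boss",(u,v),r,ray(c,u,v,.13))
E
```

```text
time: 21.55
position: [0.5095, 0.0617, 0.2397]
tcp_rot: [-3.14, -0.0, 1.668]
ft_force: [0.7, 1.0, 0.7]
finger_gap: 0.0854
grasp_force: 0.0
t 21.8 tcp [0.5114 0.0608 0.2407] rpy [-1.7997e+02  1.0000e-02  9.5610e+01] gap 0.0854 F [ 0.8 -0.2 -0. ] grip 0.0 q6 -0.03
tool shift mm [-1.000e-01 -1.000e-01  1.177e+02] ('rz deg', np.float64(0.01))
boss (319.5322570800781, 200.7903289794922) 24.275497436523438 [0.51157779 0.06085315 0.13      ]
```

View pics/w7.png

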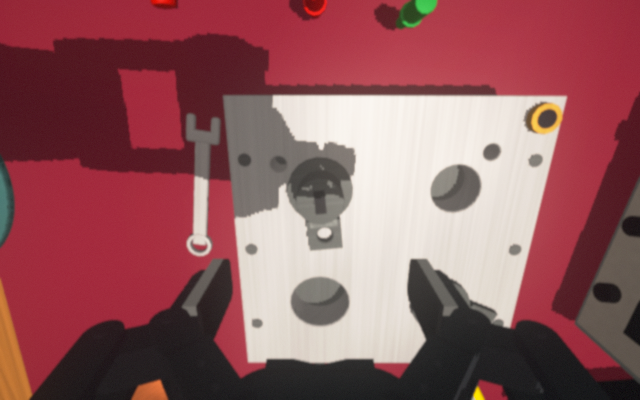

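Boss 0 is at (320,200), its lug hole at (325,234) and dowel hole 0 at (279,163). The spot at (245,160) is a screw hole. The boss is centred under the tool.

```bash
python3 - <<'E'
from meas import *
z=np.load("w7.npz"); im=z["im"];c=tuple(z[k] for k in "fabRt")
b=np.array([.5114,.0608])
d=blob(c,im,279,163,.092); l=blob(c,255-im,325,234,.1,win=7); s=blob(c,im,245,160,.092)
for n,q in(("dowel",d),("lug",l),("screw",s)):
    e=q[3][:2]-b; print(n,q,np.linalg.norm(e),np.degrees(np.arctan2(e[1],e[0])))
E
python3 -m inch '[[[0,0,0.04],[0,0,0]],[[0,0,0.05],[0,0,0]],[[0,0,0.02],[0,0,0]],[[0,0,0.008],[0,0,0]],[[0,0,0],[0,0,0]]]' 1 40
python3 -m inch '[[[0,0,0],[0,0,0]],[[0,0,0],[0,0,0]],[[0,0,0],[0,0,0]],[[0,0,0],[0,0,0]],[[0,0,0],[0,0,0]]]' -1 40
```

```text
dowel (np.float64(278.14646464646466), np.float64(162.989898989899), np.int32(198), array([0.47201729, 0.08004963, 0.092     ])) 0.043835446645571555 153.9513604998599
lug (np.float64(323.95), np.float64(232.025), np.int32(120), array([0.51981093, 0.01958684, 0.1       ])) 0.04206267501210254 -78.46526802326107
screw (np.float64(243.93129770992365), np.float64(159.45801526717557), np.int32(131), array([0.44111552, 0.0802739 , 0.092     ])) 0.07293243540038305 164.51340913927922
time: 22.48
position: [0.512, 0.0608, 0.1239]
tcp_rot: [3.141, 0.0, 1.668]
ft_force: [0.2, 1.0, 0.8]
finger_gap: 0.085
grasp_force: 0.0
time: 23.1
position: [0.5116, 0.0609, 0.124]
tcp_rot: [3.141, 0.0, 1.668]
ft_force: [-3.6, -0.1, 5.8]
finger_gap: 0.039
grasp_force: 40.0
```

```bash
for i in 1 2; do python3 -m inch '[[[0,0,0],[0,0,10]],[[0,0,0],[0,0,10]],[[0,0,0],[0,0,10]],[[0,0,0],[0,0,10]],[[0,0,0],[0,0,10]]]' >/dev/null; done
python3 -m inch '[[[0,0,0],[0,0,10]],[[0,0,0],[0,0,10]],[[0,0,0],[0,0,7]],[[0,0,0],[0,0,0]],[[0,0,0],[0,0,0]]]'
python3 -m inch '[[[0,0,0],[0,0,0]],[[0,0,0],[0,0,0]],[[0,0,-0.02],[0,0,0]],[[0,0,-0.05],[0,0,0]],[[0,0,-0.05],[0,0,0]]]' 1
python3 -m inch '[[[0,0,0],[0,0,0]],[[0,0,0],[0,0,0]]]' >/dev/null
python3 - <<'E'
from meas import *
to(.5115,.0608,.24,95.6)
c,im,D=snap("wrist","w8"); np.savez("w8.npz",im=im,D=D,**dict(zip("fabRt",c)))
u,v=proj(c,(.472,.080,.1)); print(u,v); u=int(u);v=int(v)
b=cv2.cvtColor(im,cv2.COLOR_RGB2BGR)[max(v-45,0):v+45,u-60:u+60]; cv2.imwrite("pics/w8c.png",cv2.resize(b,None,fx=6,fy=6,interpolation=cv2.INTER_CUBIC))
E
```

```text
time: 24.98
position: [0.5119, 0.0608, 0.1241]
tcp_rot: [-3.141, -0.002, -0.548]
ft_force: [0.5, -2.0, 5.3]
finger_gap: 0.039
grasp_force: 40.2
time: 25.6
position: [0.5111, 0.0609, 0.2459]
tcp_rot: [-3.141, -0.0, -0.548]
ft_force: [-0.1, -0.4, 0.4]
finger_gap: 0.0852
grasp_force: 0.0
t 25.85 tcp [0.5113 0.0609 0.2435] rpy [-1.7998e+02 -2.0000e-02 -3.1420e+01] gap 0.0855 F [ 0.9 -0.4 -0.5] grip 0.0 q6 2.19
tool shift mm [0.3 0.  3.5] ('rz deg', np.float64(-127.02))
324.02112864610206 232.49125975509264
```

View pics/w8c.png

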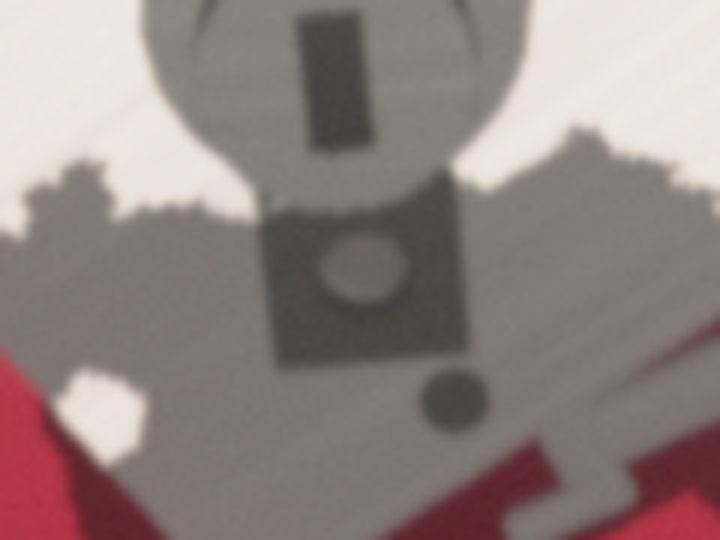

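The lug hole at crop (362,268) sits where dowel hole 0 projects, (360,270). The inside is ambiguous in shadow, so I'll compare grey levels and look again from a vantage out of the shadow.

```bash
python3 - <<'E'
from meas import *
z=np.load("w8.npz"); im=z["im"]; g=cv2.cvtColor(im,cv2.COLOR_RGB2GRAY); print(g[222:242,312:338]); print("shoe shadow",g[225:235,290:300].mean(),"screw",g[250:257,337:343].mean())
c,im,D=snap("top","t9"); u,v=proj(c,(.4695,.081,.1)); u,v=int(round(u)),int(round(v)); print(u,v); print(cv2.cvtColor(im,cv2.COLOR_RGB2GRAY)[v-8:v+9,u-8:u+9])
E
```

```text
[[ 88  90  94  96  97  97  96 100 105 101  94  89  88  89  86  83  77  76
   76  75  75  76  74  74  74  76]
 [ 78  78  81  82  82  81  81  83  85  83  79  78  78  78  78  76  73  72
   75  75  74  74  74  74  75  73]
 [ 76  75  76  75  74  76  75  76  74  75  74  76  77  76  77  74  74  75
   73  73  74  74  74  73  74  74]
 [ 75  77  75  76  76  73  75  74  75  78  78  80  82  83  80  79  77  76
   75  74  73  74  73  75  73  74]
 [ 75  72  75  75  74  74  75  77  82  86  88  91  92  91  88  87  86  80
   74  72  72  73  75  74  74  74]
 [ 76  73  72  75  75  75  77  82  89  94  97  99  99 100  98  96  94  89
   79  75  74  74  74  72  73  73]
 [ 74  73  73  74  73  78  80  90  95  98 101 101 102 102 101 100  99  94
   85  77  72  73  74  74  72  74]
 [ 72  75  72  73  74  79  88  95  99  99  99 101 101 101 101 101 102  97
   91  80  74  73  74  72  72  73]
 [ 73  72  75  73  78  87  94  98 100  99 101 102 101 102 101  99 101  98
   96  86  76  73  72  72  72  74]
 [ 74  73  72  74  77  90  97 100 100  99 100 100 101 101 101  99 100  98
   94  87  76  73  73  74  73  74]
 [ 72  74 
[... 1639 characters left out ...]
 97  81  65  55  57  61  59  57  54  52  52  53  59  83 136]
 [103 101  92  74  61  57  56  61  59  57  53  52  51  53  65  85 123]
 [103  96  86  67  56  55  59  61  59  53  50  52  54  58  71  90 111]
 [103  98  87  71  61  55  56  56  55  54  52  53  55  64  82  96 103]
 [104 101  95  85  76  68  63  58  54  53  52  53  58  72  89 100 104]
 [104 103 103  97  93  86  77  69  61  55  54  53  62  81  96 102 103]
 [103 105 103 104 102  99  92  85  78  68  63  63  72  90 100 104 104]
 [105 105 104 104 104 105 103  99  94  87  78  75  85  96 104 107 105]
 [107 106 105 106 107 107 105 104 103  97  95  92  98 104 105 106 107]
 [104 108 106 107 106 108 103  99  95  95  98 101 104 106 107 107 105]]
```

In the top view the hole interior is 54–60 against 103 for shadowed shoe, so button 0 is aligned too. Next, the pins. I'll use the two middle steel pins in the rack at top (198,208) and (204,196), because the outer ones stand nearer the green and red look-alikes.

```bash
python3 -m inch '[[[0,0,0],[0,0,-7.2]],[[0,0,0],[0,0,-7.2]]]' 0 60 >/dev/null
python3 -m inch '[[[-0.0131,-0.0512,0],[0,0,0]],[[-0.0131,-0.0512,0],[0,0,0]],[[-0.0131,-0.0512,0],[0,0,0]],[[-0.0131,-0.0512,0],[0,0,0]],[[-0.0131,-0.0512,0],[0,0,0]]]' >/dev/null
python3 -m inch '[[[0,0,0],[0,0,0]],[[0,0,0],[0,0,0]]]'
python3 - <<'E'
from h import *
c,im,D=snap("wrist","w10"); X=cloud(c,D); hsv=cv2.cvtColor(im,cv2.COLOR_RGB2HSV)
m=((X[...,2]>.083)&(X[...,2]<.098)).astype(np.uint8)
for cc in cv2.findContours(m,0,2)[0]:
    if cv2.contourArea(cc)>60:
        q=np.zeros_like(m);cv2.drawContours(q,[cc],-1,1,-1);s=(q*m)>0
        p=X[s];print([round(x) for x in cv2.minEnclosingCircle(cc)[0]],p.mean(0).round(4),np.ptp(p,axis=0).round(3),"sat",np.median(hsv[s][:,1]))
to(.5235,.325,.07,-17)
E
```

```text
time: 27.08
position: [0.5234, 0.3246, 0.2421]
tcp_rot: [3.14, 0.001, -0.297]
ft_force: [-0.7, 0.3, 0.8]
finger_gap: 0.0427
grasp_force: 0.0
[318, 266] [0.4424 0.3511 0.0906] [0.017 0.018 0.01 ] sat 31.0
[318, 227] [0.4841 0.3382 0.0908] [0.017 0.017 0.011] sat 42.0
[432, 186] [0.4915 0.2216 0.0865] [0.017 0.018 0.006] sat 238.0
[318, 185] [0.5257 0.3254 0.0911] [0.017 0.017 0.01 ] sat 19.0
[598, 165] [0.4678 0.0744 0.0918] [0.013 0.011 0.015] sat 23.0
[318, 138] [0.5672 0.3127 0.0913] [0.017 0.017 0.01 ] sat 18.0
[415, 91] [0.58   0.2208 0.0865] [0.017 0.017 0.005] sat 164.0
[44, 162] [0.6165 0.5492 0.0907] [0.167 0.027 0.015] sat 32.0
[227, 52] [0.6562 0.3642 0.0865] [0.017 0.017 0.006] sat 163.0
[313, 36] [0.6469 0.2923 0.0866] [0.017 0.017 0.005] sat 201.0
[561, 101] [0.5385 0.1035 0.0925] [0.211 0.117 0.015] sat 15.0
t 27.12 tcp [0.5236 0.3241 0.2425] rpy [ 1.7995e+02  3.0000e-02 -1.7040e+01] gap 0.043 F [0.5 0.5 0.1] grip 0.0 q6 2.38
tool shift mm [ -0.2  -1.  172.5] ('rz deg', np.float64(-0.04))
```

View pics/w10.png

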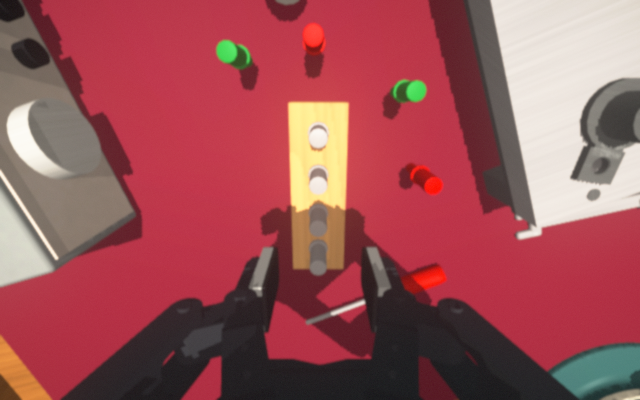

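Candidates: the steel pins at (318,138), (318,185), (318,227) and (318,266) in the rack; the green ones at (228,50) and (408,91); the red ones at (314,38) and (428,180). The task wants a steel pin standing in the rack, so I take (318,185). Confirming in a crop.

```bash
python3 - <<'E'
import cv2
b=cv2.imread("pics/w10.png")[95:285,220:450]; cv2.imwrite("pics/w10c.png",cv2.resize(b,None,fx=3,fy=3,interpolation=cv2.INTER_CUBIC))
E
```

```text
(no output)
```

View pics/w10c.png

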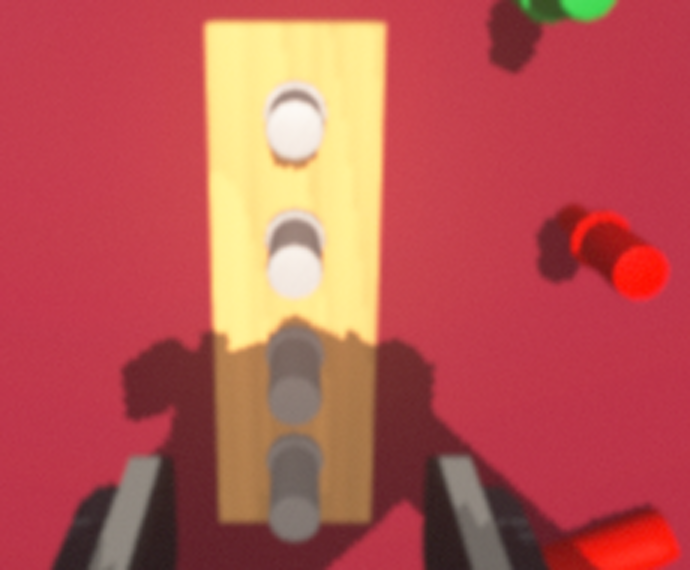

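The crop shows plain steel pins in the wooden rack. The second from the top, crop (295,265), is the one I take.

```bash
python3 -m inch '[[[0.001,-0.0015,0.05],[0,0,0]],[[0,0,0.06],[0,0,0]],[[0,0,0.04],[0,0,0]],[[0,0,0.019],[0,0,0]],[[0,0,0],[0,0,0]]]' 0 80
python3 -m inch '[[[0,0,0],[0,0,0]],[[0,0,0],[0,0,0]],[[0,0,0],[0,0,0]],[[0,0,0],[0,0,0]]]' -1 80
python3 -m inch '[[[0,0,-0.02],[0,0,0]],[[0,0,-0.04],[0,0,0]],[[0,0,-0.05],[0,0,0]],[[0,0,-0.04],[0,0,0]],[[0,0,0],[0,0,0]]]'
python3 - <<'E'
from h import *
to(.6905,-.0657,.225,-18)
E
```

```text
time: 27.75
position: [0.5251, 0.3253, 0.0739]
tcp_rot: [3.141, 0.001, -0.298]
ft_force: [0.3, -0.4, 0.4]
finger_gap: 0.0423
grasp_force: 0.0
time: 28.25
position: [0.526, 0.3263, 0.0763]
tcp_rot: [-3.14, -0.002, -0.297]
ft_force: [-0.6, -0.9, 7.4]
finger_gap: 0.0157
grasp_force: 77.9
time: 28.88
position: [0.5259, 0.3266, 0.2299]
tcp_rot: [-3.136, -0.005, -0.297]
ft_force: [0.6, -0.6, -1.5]
finger_gap: 0.0163
grasp_force: 78.0
t 28.88 tcp [0.5259 0.3266 0.2299] rpy [-179.7    -0.28  -17.02] gap 0.0163 F [ 0.6 -0.6 -1.5] grip 78.0 q6 2.38
tool shift mm [272.1 327.    4.5] ('rz deg', np.float64(0.98))
```

```bash
python3 -m inch '[[[0.0389,0.0467,0],[0,0,0]],[[0.0389,0.0467,0],[0,0,0]],[[0.0389,0.0467,0],[0,0,0]],[[0.0389,0.0467,0],[0,0,0]],[[0.0389,0.0467,0],[0,0,0]]]' >/dev/null
python3 -m inch '[[[0.0389,0.0467,0],[0,0,0]],[[0.0389,0.0467,0],[0,0,0]],[[0,0,0],[0,0,0]],[[0,0,0],[0,0,0]],[[0,0,0],[0,0,0]]]'
python3 - <<'E'
from h import *
to(.6907,-.0659,.18,-17)
c,im,D=snap("wrist","w11"); X=cloud(c,D)
print(proj(c,(.6907,-.0659,.1)))
# pin body: points between z .16 and .26 within 30mm of tcp axis
s=robot.observe()["position"]
m=(np.hypot(X[...,0]-s[0],X[...,1]-s[1])<.022)&(X[...,2]>.15)&(X[...,2]<.21)
for lo in np.arange(.15,.21,.01):
    k=m&(X[...,2]>=lo)&(X[...,2]<lo+.01)
    if k.sum()>5:p=X[k];print(lo.round(2),k.sum(),p.mean(0).round(4),np.ptp(p,axis=0).round(4))
E
```

```text
time: 30.12
position: [0.6894, -0.0651, 0.2244]
tcp_rot: [-3.141, -0.0, -0.296]
ft_force: [-0.1, 0.6, -0.5]
finger_gap: 0.0161
grasp_force: 78.2
t 30.12 tcp [ 0.6894 -0.0651  0.2244] rpy [-179.99   -0.    -16.96] gap 0.0161 F [-0.1  0.6 -0.5] grip 78.2 q6 1.74
tool shift mm [ 1.4  0.4 44.4] ('rz deg', np.float64(0.04))
(np.float64(320.03817457962987), np.float64(194.1825577299914))
0.16 101 [ 0.6927 -0.0664  0.1656] [0.0078 0.0115 0.0098]
0.17 113 [ 0.6928 -0.0663  0.1752] [0.0076 0.0108 0.0098]
0.18 37 [ 0.6935 -0.0665  0.1817] [0.0046 0.0092 0.0038]
0.19 259 [ 0.6965 -0.0673  0.1981] [0.0091 0.0191 0.0063]
0.2 285 [ 0.6956 -0.067   0.2052] [0.0092 0.0169 0.01  ]
```

View pics/w11.png

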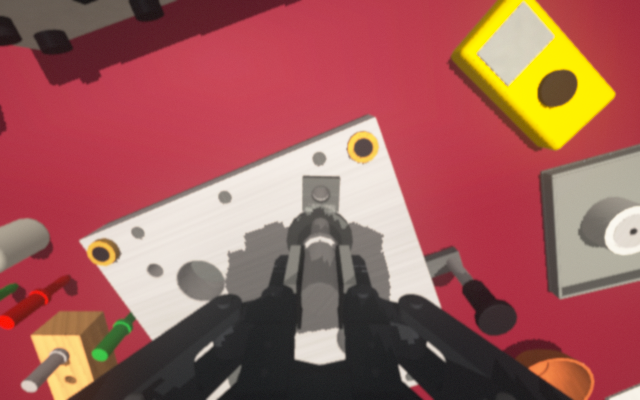

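The pin hangs straight on the tool axis, and the lug hole at (320,193) matches its expected pixel (320,194). Inserting.

```bash
python3 -m inch '[[[0.0014,0.0004,0],[0,0,0]],[[0,0,0.03],[0,0,0]],[[0,0,0.015],[0,0,0]],[[0,0,0],[0,0,0]]]'
python3 -m inch '[[[0,0,0.006],[0,0,0]],[[0,0,0.006],[0,0,0]],[[0,0,0.006],[0,0,0]],[[0,0,0],[0,0,0]]]'
```

```text
time: 30.68
position: [0.6905, -0.0668, 0.178]
tcp_rot: [3.141, 0.002, -0.297]
ft_force: [0.0, -0.2, -0.2]
finger_gap: 0.0156
grasp_force: 78.2
time: 31.18
position: [0.6908, -0.0671, 0.1605]
tcp_rot: [3.141, 0.001, -0.297]
ft_force: [-0.0, -0.2, -1.6]
finger_gap: 0.0165
grasp_force: 78.2
```

```bash
python3 -m inch '[[[0,0,0.006],[0,0,0]],[[0,0,0.006],[0,0,0]],[[0,0,0.006],[0,0,0]],[[0,0,0.005],[0,0,0]],[[0,0,0],[0,0,0]]]'
python3 -m inch '[[[0,0,0.002],[0,0,0]],[[0,0,0.002],[0,0,0]],[[0,0,0.002],[0,0,0]],[[0,0,0],[0,0,0]]]'
```

```text
time: 31.8
position: [0.6908, -0.067, 0.1375]
tcp_rot: [3.141, 0.001, -0.297]
ft_force: [0.6, 0.2, 0.4]
finger_gap: 0.0158
grasp_force: 78.2
time: 32.3
position: [0.6909, -0.0671, 0.1319]
tcp_rot: [3.142, 0.0, -0.297]
ft_force: [0.8, 0.1, -0.5]
finger_gap: 0.0158
grasp_force: 78.2
```

```bash
python3 -m inch '[[[0,0,0.002],[0,0,0]],[[0,0,0],[0,0,0]]]' | egrep 'posi|ft'
python3 -m inch '[[[0,0,0],[0,0,0]],[[0,0,0],[0,0,0]],[[0,0,0],[0,0,0]],[[0,0,-0.03],[0,0,0]],[[0,0,-0.05],[0,0,0]]]' -0.2
python3 -m inch '[[[0,0,-0.035],[0,0,0]],[[0,0,0],[0,0,0]]]'
python3 - <<'E'
from h import *
c,im,D=snap("wrist","w12"); X=cloud(c,D)
m=(np.hypot(X[...,0]-.691,X[...,1]+.066)<.02)&(X[...,2]>.13)&(X[...,2]<.17)
p=X[m];print("pin top",p[p[:,2]>p[:,2].max()-.004].mean(0),p[:,2].max())
to(.4841,.3382,.24,-17)
E
```

```text
position: [0.6912, -0.0671, 0.1314]
ft_force: [-3.7, 1.1, 8.0]
time: 33.17
position: [0.6903, -0.067, 0.209]
tcp_rot: [3.141, 0.004, -0.297]
ft_force: [1.1, 0.0, 0.5]
finger_gap: 0.0344
grasp_force: 0.0
time: 33.42
position: [0.6918, -0.0672, 0.2486]
tcp_rot: [-3.141, -0.005, -0.297]
ft_force: [-0.6, -0.7, -0.2]
finger_gap: 0.0343
grasp_force: 0.0
pin top [ 0.6906186  -0.06709378  0.14665013] 0.14832303791512627
t 33.48 tcp [ 0.6913 -0.0671  0.2462] rpy [-1.7998e+02 -1.1000e-01 -1.7030e+01] gap 0.0345 F [-0.2  0.2 -1.1] grip 0.0 q6 1.73
tool shift mm [-316.8 -326.9    5.7] ('rz deg', np.float64(-0.03))
```

Pin home: its top is at .1467 against .146 expected. Next pin.

```bash
python3 -m inch '[[[-0.0396,-0.0409,0],[0,0,0]],[[-0.0396,-0.0409,0],[0,0,0]],[[-0.0396,-0.0409,0],[0,0,0]],[[-0.0396,-0.0409,0],[0,0,0]],[[-0.0396,-0.0409,0],[0,0,0]]]' 0 80 >/dev/null
python3 -m inch '[[[-0.0396,-0.0409,0],[0,0,0]],[[-0.0396,-0.0409,0],[0,0,0]],[[-0.0396,-0.0409,0],[0,0,0]],[[0,0,0],[0,0,0]],[[0,0,0],[0,0,0]]]'
python3 - <<'E'
from h import *
c,im,D=snap("wrist","w13"); X=cloud(c,D)
m=((X[...,2]>.083)&(X[...,2]<.098)&(abs(X[...,1]-.33)<.035)&(X[...,0]<.6)).astype(np.uint8)
for cc in cv2.findContours(m,0,2)[0]:
    if cv2.contourArea(cc)>60:
        q=np.zeros_like(m);cv2.drawContours(q,[cc],-1,1,-1);p=X[(q*m)>0];print(p.mean(0).round(4))
to(.4843,.3387,.074,-17)
E
```

```text
time: 34.72
position: [0.4836, 0.3383, 0.2439]
tcp_rot: [3.14, 0.001, -0.296]
ft_force: [-0.9, 0.2, -0.0]
finger_gap: 0.0426
grasp_force: 0.0
[0.4422 0.3512 0.0908]
[0.4837 0.3385 0.0909]
[0.5667 0.3129 0.0916]
t 34.77 tcp [0.484  0.3379 0.2442] rpy [ 1.7994e+02  4.0000e-02 -1.7050e+01] gap 0.0426 F [-0.1  0.6 -0.4] grip 0.0 q6 2.43
tool shift mm [  0.2  -1.  170.2] ('rz deg', np.float64(-0.05))
```

```bash
python3 -m inch '[[[0,-0.001,0.05],[0,0,0]],[[0,0,0.06],[0,0,0]],[[0,0,0.04],[0,0,0]],[[0,0,0.018],[0,0,0]],[[0,0,0],[0,0,0]]]' 0 80
python3 -m inch '[[[0,0,0],[0,0,0]],[[0,0,0],[0,0,0]],[[0,0,0],[0,0,0]],[[0,0,0],[0,0,0]]]' -1 80
python3 -m inch '[[[0,0,-0.02],[0,0,0]],[[0,0,-0.04],[0,0,0]],[[0,0,-0.05],[0,0,0]],[[0,0,-0.04],[0,0,0]],[[0,0,0],[0,0,0]]]'
python3 - <<'E'
from h import *
to(.4720,.0800,.225,-17)
E
```

```text
time: 35.4
position: [0.4844, 0.3388, 0.0767]
tcp_rot: [3.141, 0.001, -0.298]
ft_force: [-0.0, -0.9, 0.7]
finger_gap: 0.0428
grasp_force: 0.0
time: 35.9
position: [0.485, 0.3398, 0.0793]
tcp_rot: [-3.14, -0.002, -0.297]
ft_force: [-0.3, -2.8, 5.6]
finger_gap: 0.0155
grasp_force: 77.9
time: 36.52
position: [0.485, 0.3401, 0.2329]
tcp_rot: [-3.136, -0.005, -0.297]
ft_force: [0.2, 0.6, -1.4]
finger_gap: 0.0157
grasp_force: 78.1
t 36.52 tcp [0.485  0.3401 0.2329] rpy [-179.68   -0.27  -17.02] gap 0.0157 F [ 0.2  0.6 -1.4] grip 78.1 q6 2.44
tool shift mm [ 63.7 252.5   6.8] ('rz deg', np.float64(-0.02))
```

```bash
python3 -m inch '[[[0.0127,0.0505,0],[0,0,0]],[[0.0127,0.0505,0],[0,0,0]],[[0.0127,0.0505,0],[0,0,0]],[[0.0127,0.0505,0],[0,0,0]],[[0.0127,0.0505,0],[0,0,0]]]' >/dev/null
python3 -m inch '[[[0,0,0],[0,0,0]],[[0,0,0],[0,0,0]],[[0,0,0],[0,0,0]]]'
python3 - <<'E'
from meas import *
to(.472,.08,.182,-17)
c,im,D=snap("wrist","w14"); X=cloud(c,D); s=robot.observe()["position"]
u,v=proj(c,(.472,.08,.1)); print(u,v)
m=(np.hypot(X[...,0]-s[0],X[...,1]-s[1])<.022)&(X[...,2]>.16)&(X[...,2]<.18); p=X[m]; print("pin axis",p.mean(0)-.004*np.array([.956,-.292,0]))
u,v=int(u),int(v); cv2.imwrite("pics/w14c.png",cv2.resize(cv2.cvtColor(im,cv2.COLOR_RGB2BGR)[max(0,v-50):v+50,u-65:u+65],None,fx=5,fy=5,interpolation=cv2.INTER_CUBIC))
E
```

```text
time: 37.52
position: [0.4709, 0.0804, 0.2271]
tcp_rot: [-3.142, 0.0, -0.296]
ft_force: [0.0, -0.2, -0.1]
finger_gap: 0.0156
grasp_force: 78.3
t 37.52 tcp [0.4709 0.0804 0.2271] rpy [-1.800e+02  1.000e-02 -1.695e+01] gap 0.0156 F [ 0.  -0.2 -0.1] grip 78.3 q6 1.98
tool shift mm [ 1.2  0.  45.1] ('rz deg', np.float64(0.05))
319.5877118710588 193.45523910692657
pin axis [0.4693914  0.08032952 0.17052178]
```

View pics/w14c.png

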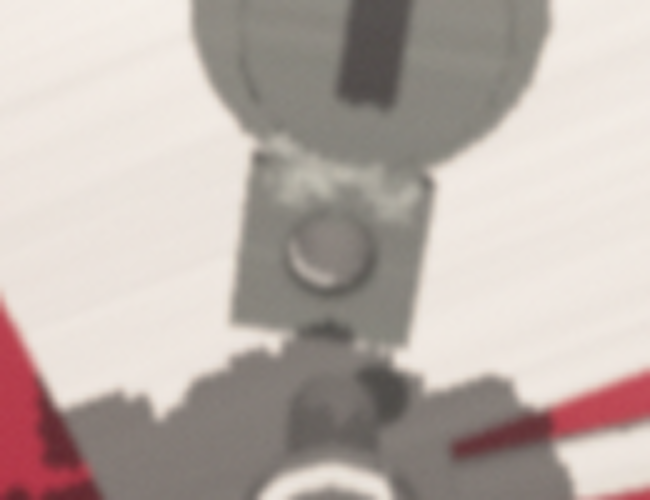

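The lug hole at crop (330,250) is on the predicted point (328,252), and it is dark inside although the shoe around it is lit, so it is aligned. Inserting.

```bash
python3 -m inch '[[[0.0017,0,0],[0,0,0]],[[0,0,0.03],[0,0,0]],[[0,0,0.012],[0,0,0]],[[0,0,0],[0,0,0]]]'
python3 -m inch '[[[0,0,0.006],[0,0,0]],[[0,0,0.006],[0,0,0]],[[0,0,0.006],[0,0,0]],[[0,0,0],[0,0,0]]]'
```

```text
time: 38.08
position: [0.4723, 0.0791, 0.1846]
tcp_rot: [3.141, 0.001, -0.297]
ft_force: [0.3, 0.6, -0.6]
finger_gap: 0.016
grasp_force: 78.3
time: 38.58
position: [0.4724, 0.0789, 0.1666]
tcp_rot: [3.141, 0.001, -0.297]
ft_force: [0.4, 0.4, -0.4]
finger_gap: 0.0155
grasp_force: 78.3
```

```bash
python3 -m inch '[[[0,-0.0007,0.006],[0,0,0]],[[0,0,0.006],[0,0,0]],[[0,0,0.006],[0,0,0]],[[0,0,0.005],[0,0,0]],[[0,0,0],[0,0,0]]]'
python3 -m inch '[[[0,0,0.004],[0,0,0]],[[0,0,0.003],[0,0,0]],[[0,0,0.002],[0,0,0]],[[0,0,0],[0,0,0]]]'
```

```text
time: 39.2
position: [0.4726, 0.0796, 0.1436]
tcp_rot: [3.141, 0.001, -0.297]
ft_force: [0.1, 0.4, -1.3]
finger_gap: 0.0159
grasp_force: 78.3
time: 39.7
position: [0.4727, 0.0796, 0.1349]
tcp_rot: [3.142, 0.0, -0.297]
ft_force: [-0.4, -0.1, -0.3]
finger_gap: 0.0158
grasp_force: 78.3
```

```bash
python3 -m inch '[[[0,0,0.0015],[0,0,0]],[[0,0,0.001],[0,0,0]],[[0,0,0],[0,0,0]]]' | egrep 'posi|ft'
python3 -m inch '[[[0,0,0],[0,0,0]],[[0,0,0],[0,0,0]],[[0,0,0],[0,0,0]],[[0,0,-0.03],[0,0,0]],[[0,0,-0.05],[0,0,0]]]' -0.2
python3 -m inch '[[[0,0,-0.05],[0,0,0]],[[0,-0.05,0],[0,0,0]],[[0,-0.05,0],[0,0,0]],[[0,-0.05,0],[0,0,0]],[[0,0,0],[0,0,0]]]'
python3 - <<'E'
from h import *
to(.6,0,.3)
for n in("top","scene"):
    c,im,D=snap(n,n+"15"); X=cloud(c,D)
    for k,(x,y,a,b,r) in dict(pin2=(.6908,-.0667,.138,.17,.02),pin0=(.472,.080,.138,.17,.02),knob=(.534,-.186,.11,.17,.03),can=(.528,-.38,.03,.06,.05),boss0=(.5115,.0608,.12,.137,.03),boss2=(.649,-.0525,.12,.137,.03)).items():
        m=(np.hypot(X[...,0]-x,X[...,1]-y)<r)&(X[...,2]>a)&(X[...,2]<b); p=X[m]
        if len(p)>3: print(n,k,len(p),np.median(p,axis=0).round(4),"zmax",np.percentile(p[:,2],95).round(4))
E
```

```text
position: [0.4731, 0.0796, 0.1342]
ft_force: [-6.9, -2.1, 14.3]
time: 40.7
position: [0.4721, 0.0796, 0.212]
tcp_rot: [3.14, 0.003, -0.297]
ft_force: [0.9, -0.3, 0.9]
finger_gap: 0.0342
grasp_force: 0.0
time: 41.32
position: [0.5169, 0.2255, 0.2616]
tcp_rot: [3.141, 0.001, -0.294]
ft_force: [-1.4, -0.1, -0.4]
finger_gap: 0.0339
grasp_force: 0.0
t 41.33 tcp [0.5169 0.2255 0.2616] rpy [ 1.7996e+02  8.0000e-02 -1.6860e+01] gap 0.0339 F [-1.4 -0.1 -0.4] grip 0.0 q6 2.23
tool shift mm [144.9 191.7 -38.5] 
top pin2 32 [ 0.6871 -0.065   0.1458] zmax 0.1498
top pin0 35 [0.468  0.0808 0.1453] zmax 0.1498
top knob 121 [ 0.533  -0.1856  0.1214] zmax 0.1247
top can 303 [ 0.5267 -0.3767  0.0376] zmax 0.0418
top boss0 157 [0.5086 0.0614 0.1309] zmax 0.1344
top boss2 156 [ 0.6443 -0.0517  0.1307] zmax 0.1341
scene pin2 46 [ 0.6919 -0.0627  0.1443] zmax 0.1469
scene pin0 48 [0.4743 0.083  0.1452] zmax 0.1484
scene knob 108 [ 0.5383 -0.1809  0.1203] zmax 0.1234
scene can 201 [ 0.5319 -0.3744  0.0367] zmax 0.0401
scene boss0 193 [0.514  0.0652 0.1292] zmax 0.132
scene boss2 188 [ 0.6504 -0.047   0.129 ] zmax 0.1316
```

View pics/scene15.png

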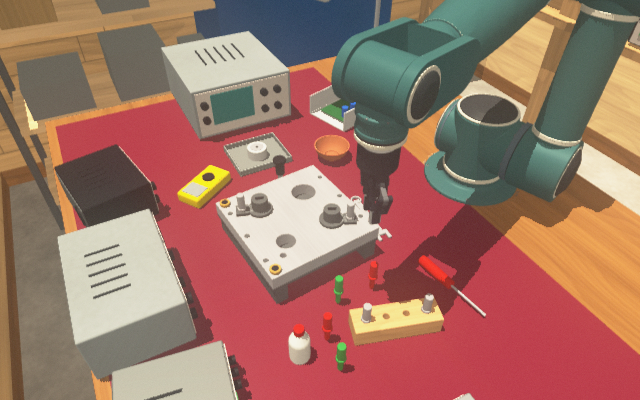

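Both pins are home at (241,205) and (350,212). The can is upright in the tray at (257,148) and the knob at (280,164) is down. The look-alikes and bystanders have not moved. Handing in.

```bash
python3 -c "
from cell import robot
print(robot.finish_job())"
```

```text
the job is handed in; nothing more can be done
None
```

The job is handed in at about 41 s of the 210 s: the can is upright in the tray, the knockout is fully down again, and buttons 0 and 2 are turned and pinned fully home (socket 1 was empty), with two spare pins left in the rack; the hand-in returned no verdict.

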